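# Draw the tall dissecting board from the leaning stack

### The job

Three dissecting boards lean together in one of the two metal rests. Draw the tall board up out of the stack and lean it in the other, empty rest: lower edge on the base plate behind the front lip, square to the rest and near its middle, leaning against the back. Leave the two low boards leaning where they are, without toppling them or pulling them out.

Things in the scene. Friction and masses are not known exactly. Their poses are not given: they have to be found in the camera images.
- tall_board: White plastic board, cork face in front; 8 mm thick, 100 wide, 150 tall, about 140 g. Leans back 18 deg; first, second or third in the stack. Origin: middle of its underside. z up its slope, y along its width, x through its thickness to the back. Its top 60 mm stick out above low boards and rest: pinch there across the 8 mm. Draw it 100 mm up along its z to clear the low boards.
- low_board_wide: Low board of the same make: 8 mm thick, 150 mm wide, 90 mm tall, 120 g, loose in the stack, parallel to the tall board. Origin and axes as for the tall board. When the tall board is drawn, low boards in front of it settle back about 8 mm onto what is behind.
- low_board_narrow: The other low board: 8 mm thick, 130 mm wide, 80 mm tall, 100 g, loose in the stack, parallel to the tall board. Origin and axes as for the tall board.
- empty_rest: Empty aluminium rest, fixed (the stack stands in one like it). Origin: on the worktop; x to its rear, y along its width, z up. Base plate 6 mm thick, 170 wide, x -30 to 90 mm. Back: 170 wide, front face rises from the plate at x = 20, leaning rearwards 18 deg, to z = 87. Front lip: x -18 to -14, up to z = 14. A board placed here has its origin between x -10 and 16, at z = 7 mm.

How it is judged:
By the outcome, as a careful person would: the job done as asked, in the order asked, and still so for the second after the job is handed in, with the robot touching nothing.
It also fails if it takes over 48 s, if anything falls off the work surface, if the arm or the gripper's body presses on something with over 40 N, if the wrist force passes 120 N, or if a joint passes its speed limit or range.

### The arm

A 6-joint arm with a two-finger parallel gripper is mounted at the origin on a cart in front of the work surface, level with it; the furniture and walls round the work are solid. World frame = base frame: x ahead of the robot, y to its left, z up, the work surface at z = 0. Lengths are in mm, angles in rad, forces in N, time in s.
With the tool pointing down it reaches from about 350 to 850 mm from the base axis. Payload 8.1 kg.
Tool frame: the origin (TCP) lies where the fingers leave the gripper's body, on its centre line; the fingertips stand 84 mm ahead of it and the grasp point (between the pads) lies 65 mm ahead of it; z points along the fingers, y is the direction in which the jaws open and shut (so a half turn about z gives the same grasp; the last joint's range is limited). The gripper opens to 93 mm and grips with 3 to 60 N. Pads are 15 mm wide; open, the fingers measure 128 mm over their backs; the gripper's body (75 mm by 188 mm) begins 65 mm behind the grasp point.
Start: joints at [1.096, 0.13, 1.488, -0, 1.523, -0.085], TCP at [227.982, 555.005, 302.735] pointing down, gripper open.
Joint ranges: [-2.96, 2.96], [-0.89, 2.26], [0.02, 2.5], [-1.34, 4.48], [0, 2.73], [-2.66, 2.66]. Speed limits (rad/s): [2.39, 2.39, 2.79, 3.14, 3.14, 3.14].

### API

Orientations are given as a 3x3 rotation matrix whose columns are the frame's x, y, z axes.
In Python, from cell import status, viewer, job gives the robot as it stands.
- The arm moves only by the shell command python3 -m inch 'ROWS' [OPENING] [FORCE]. ROWS is a JSON object of lists of equal length, an entry for each row: "dp": the shift along the tool's x, y, z in mm, a list of three; "dr": the turn, a rotation vector about the tool's x, y, z in rad, a list of three. In form: {"dp": [[dx, dy, dz], ...], "dr": [[ax, ay, az], ...]}. A call has exactly 10 rows; each row shifts and turns the commanded pose from where the row before left it, along the tool's axes as they then stand; what a row does not reach is not made up. A row lasts 1/8 s, in which the tool goes at most 62.5 mm and 10.7 degrees, less where a joint would pass 70% of its speed; a pose out of reach is approached as far as the arm can. A call with a gripper value outside its range is refused whole. OPENING is the closure in counts, from 0 (fully open) to 255 (shut), set as the call begins (- or left out, the last holds). The fingers move at their own pace and stop on an object; FORCE is the grip in N (left out, the last holds). Time passes only in rows, so rows that do not move let the fingers close, or fill a call up. It gives the time, the measured TCP pose, the force and the opening at its end, in the units of the state.
- status.read_state(): the state, without advancing time (a new reading comes with each control period).
- viewer.capture(name): name is "scene" or "top"; returns a dict with "color" (400x640x3 uint8, red, green, blue), "z_map" (400x640 float32, mm along the optical axis (not along the pixel's ray), 0 where there is no reading), "fx", "fy", "cx", "cy" (pixels), "D" ([k1, k2, p1, p2, k3] as OpenCV has them; the pictures are not rectified), "rvec" (rotation vector, rad) and "tvec" (3), from world to camera coordinates, as OpenCV has them. Camera axes: x right, y down, z forward; pixel columns grow to the right and rows downward; lengths in mm; the calibration is good to about 2 mm. A picture is of the moment at which its call begins.
- job.job_done(): hands the job in, once; it reports no verdict.
The state is a dict: "time": time; "joint_pos": joint angles; "dq": joint speeds; "joint_torque": joint torques, N m; "ee_pos": TCP position; "orientation": TCP orientation; "wrist_force": force on the tool from outside, world axes, zero at the start; "torque": the same for the moment, N m; "width": finger opening in mm.
Only numpy, scipy, OpenCV 4.12 (cv2) and the standard library are available. Lean on these libraries where they do the work, as an engineer would, in place of code of your own. Each camera call takes 0.05 s, during which the arm holds its last target.

## Working session

There is one attempt and no reset: what is moved stays moved. The work goes in short steps, Python scripts to look and compute and a shell command to move; the robot and the scene stay as the last step left them, time stands still between calls to the robot, and variables do not carry over. Pictures are saved under pics/ and viewed, and the job is handed in when it is done.

```bash
ls -la; mkdir -p pics
cat > h.py <<'E'
import numpy as np, cv2
from cell import status, viewer, job
def cap(n,tag):
    c=viewer.capture(n); np.savez(f'pics/{tag}.npz',**{k:np.array(v) for k,v in c.items()})
    cv2.imwrite(f'pics/{tag}.png',cv2.cvtColor(c['color'],cv2.COLOR_RGB2BGR)); return c
def load(tag): return dict(np.load(f'pics/{tag}.npz'))
def K(c): return np.array([[c['fx'],0,c['cx']],[0,c['fy'],c['cy']],[0,0,1]],float)
def cloud(c):
    h,w=c['z_map'].shape
    u,v=np.meshgrid(np.arange(w),np.arange(h))
    p=np.stack([u,v],-1).reshape(-1,1,2).astype(np.float64)
    n=cv2.undistortPoints(p,K(c),np.array(c['D'],float)).reshape(h,w,2)
    z=c['z_map'].astype(float)
    P=np.stack([n[...,0]*z,n[...,1]*z,z],-1)
    R=cv2.Rodrigues(np.array(c['rvec'],float))[0]; t=np.array(c['tvec'],float).ravel()
    W=(P-t)@R
    W[z<=0]=np.nan
    return W
E
python3 - <<'E'
from h import *
s=status.read_state(); print(s)
for n in('scene','top'):
    c=cap(n,n+'0'); print(n,c['fx'],c['cx'],c['D'],c['rvec'],c['tvec'])
    R=cv2.Rodrigues(np.array(c['rvec'],float))[0]; print(-R.T@np.array(c['tvec'],float).ravel())
E
```

```text
total 12
drwxr-xr-x  3 agent agent 4096 Dec  6 17:10 .
drwxr-xr-x 23 root  root  4096 Dec  6 17:10 ..
drwxr-xr-x  2 agent agent 4096 Dec  6 17:10 pics
{'time': 0.0, 'joint_pos': array([ 1.09561036e+00,  1.31189702e-01,  1.48925057e+00, -4.38390037e-05,
        1.52301323e+00, -8.53931412e-02]), 'dq': array([-0.00103208, -0.00031516, -0.00071062, -0.00064603,  0.00059267,
       -0.00077282]), 'joint_torque': array([ 1.65618254e-03, -5.59825408e+01, -4.91771293e+01,  7.71759124e-02,
        3.50049161e-02, -1.94323961e-04]), 'ee_pos': array([227.79624242, 554.62994638, 301.68603553]), 'orientation': array([[-9.24988570e-01,  3.79994059e-01, -8.12406401e-04],
       [ 3.79994910e-01,  9.24987062e-01, -1.67471162e-03],
       [ 1.15084944e-04, -1.85779941e-03, -9.99998268e-01]]), 'wrist_force': array([ 0.35444499,  0.16281641, -0.26477084]), 'torque': array([ 0.00478548, -0.00081147,  0.07354102]), 'width': 92.94577775165543}
scene 467.1304754795589 326.06354778169134 [-0.09956884  0.          0.          0.          0.        ] [ 2.02942341 -0.50696151  0.28076428] [-441.78692209  142.8094339   721.79837846]
[ 136.48921208 -704.447564    470.83695973]
top 433.0907466870838 315.68891821373677 [0.01098978 0.         0.         0.         0.        ] [ 2.14616666 -2.16508811  0.1875445 ] [-14.52848933 512.72020077 808.28654384]
[387.33465626   2.67532254 875.43413512]
```

View pics/scene0.png

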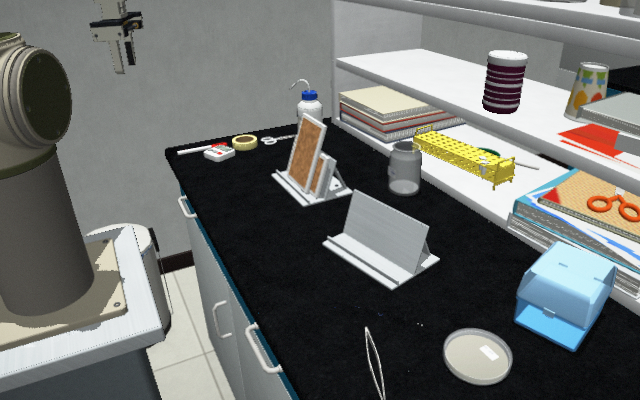

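View pics/top0.png

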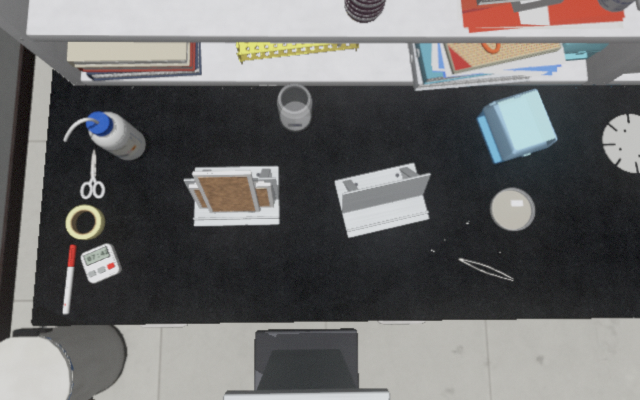

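Run:
```python
from h import *
for t,(a,b,c_,d) in {'top0':(150,240,170,440),'scene0':(105,295,265,445)}.items():
    im=cv2.imread(f'pics/{t}.png')[a:b,c_:d]
    f=min(800/(d-c_),600/(b-a)); cv2.imwrite(f'pics/{t}_z.png',cv2.resize(im,None,fx=f,fy=f,interpolation=cv2.INTER_CUBIC))
W=cloud(load('top0'))
np.set_printoptions(precision=0,suppress=True)
for u in (205,232,255,270): 
    print('col',u); print(np.c_[np.arange(160,232,3),W[160:232:3,u]].tolist().__str__().replace('.0,',',')[:1] , '\n'.join(' '.join('%6.0f'%x for x in (v,*W[v,u])) for v in range(160,232,3)))
```

```text
col 205
[    160    608    208     -2
   163    601    207      1
   166    596    207     -2
   169    588    206      5
   172    549    172    150
   175    544    171    151
   178    nan    nan    nan
   181    537    176    131
   184    534    178    120
   187    530    179    113
   190    527    182    101
   193    523    184     91
   196    519    186     82
   199    516    190     66
   202    512    192     54
   205    510    198     27
   208    506    202     12
   211    501    203      5
   214    495    203      7
   217    489    203      4
   220    483    203      5
   223    477    202      7
   226    472    203      0
   229    465    203      2
col 232
[    160    607    151      3
   163    602    152     -2
   166    596    152     -2
   169    587    150      7
   172    549    126    151
   175    545    126    147
   178    541    128    139
   181    538    129    128
   184    534    131    119
   187    531    132    110
   190    528    135     95
   193    523    136     89
   196    520    138     75
   199    516    140     63
   202    512   
[... 927 characters left out ...]
 465    103     -1
col 270
[    160    607     73      2
   163    600     73      3
   166    595     74     -2
   169    587     73      6
   172    581     73      7
   175    575     73      4
   178    552     67     84
   181    547     67     78
   184    539     66     92
   187    534     66     88
   190    530     67     79
   193    527     68     65
   196    523     69     55
   199    519     70     44
   202    515     71     30
   205    510     71     21
   208    506     72      9
   211    500     72      8
   214    494     72      7
   217    487     72     16
   220    482     72      6
   223    476     72      8
   226    470     73      1
   229    464     73     -0
```

Run:
```python
from h import *
W=cloud(load('top0'))
for u in (345,383,410):
    print('col',u); print('\n'.join(' '.join('%6.0f'%x for x in (v,*W[v,u])) for v in range(158,240,4)))
print('shelf',[W[v,300].round() for v in (5,30,50,70,85)])
```

```text
col 345
   158    611    -82     -0
   162    602    -82      1
   166    595    -82     -3
   170    586    -82     -1
   174    577    -81     -0
   178    569    -81     -1
   182    556    -79     19
   186    545    -77     36
   190    543    -80      4
   194    521    -72     85
   198    515    -73     72
   202    510    -75     55
   206    505    -76     38
   210    499    -78     21
   214    493    -79      5
   218    485    -79      7
   222    477    -79      5
   226    469    -78      8
   230    461    -79      0
   234    453    -79     -0
   238    445    -78      1
col 383
   158    611   -161     -1
   162    602   -161      1
   166    594   -161      0
   170    583   -159      8
   174    576   -159      5
   178    567   -159      6
   182    559   -159      5
   186    536   -144     83
   190    531   -147     67
   194    526   -150     50
   198    522   -153     30
   202    516   -156     14
   206    509   -156      8
   210    501   -156      6
   214    493   -156      5
   218    484   -156      5
   222    475   -154     18
   226    468   -155      7
   230    460   -156      2
   234    452   -156      0
   238    444   -155      2
col 410
   158    610   -217      2
   162    602   -217      1
   166    592   -216      5
   170    577   -208     33
   174    564   -203     55
   178    551   -195     84
   182    545   -197     73
   186    540   -201     59
   190    536   -205     40
   194    530   -209     23
   198    525   -213      6
   202    517   -213      5
   206    508   -212      7
   210    500   -211      7
   214    492   -211      6
   218    484   -211      8
   222    476   -211      5
   226    468   -211      1
   230    460   -212     -1
   234    452   -211     -0
   238    444   -210      1
shelf [array([827.,   8., 197.]), array([781.,   8., 198.]), array([826.,  10.,  45.]), array([794.,  10.,  23.]), array([726.,  10., 103.])]
```

View pics/scene0_z.png

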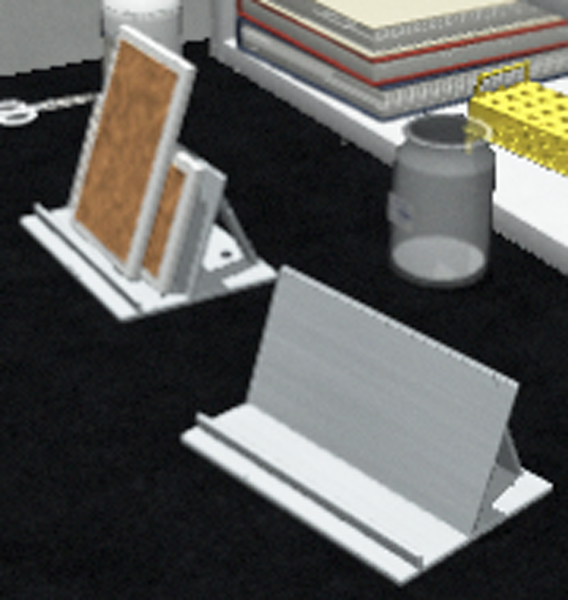

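View pics/top0_z.png

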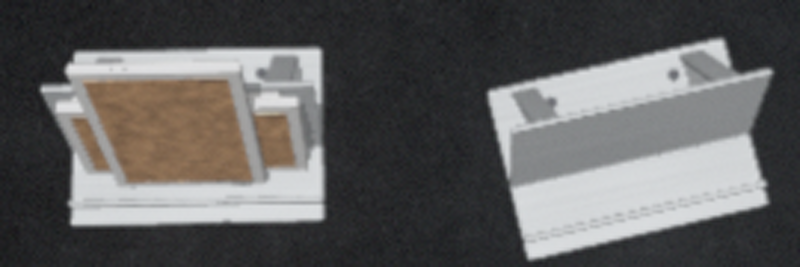

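```bash
cat >> h.py <<'E'
def rect(W,m):
    P=W[m][:,:2]; (c,s,a)=cv2.minAreaRect(P.astype(np.float32)); return c,s,a
def plane(P):
    for _ in range(6):
        c=P.mean(0); n=np.linalg.svd(P-c,full_matrices=False)[2][2]; d=(P-c)@n
        P=P[abs(d)<max(2*d.std(),.5)]
    if n[0]>0:n=-n
    return c,n,d.std(),len(P)
E
python3 - <<'E'
from h import *
np.set_printoptions(precision=3,suppress=True)
for tag in('top0','scene0'):
    c=load(tag);W=cloud(c);hsv=cv2.cvtColor(c['color'],cv2.COLOR_RGB2HSV)
    x,y,z=W[...,0],W[...,1],W[...,2]
    br=hsv[...,2]>110
    for nm,(y0,y1) in {'stack':(30,240),'empty':(-260,-50)}.items():
        m=br&(y>y0)&(y<y1)&(x>440)&(x<610)&(z>-6)&(z<20)
        n,l,st,_=cv2.connectedComponentsWithStats(m.astype(np.uint8)); m=l==1+np.argmax(st[1:,4])
        print(tag,nm,'base',rect(W,m))
        print('  edges x',[ (round(float(np.nanmin(x[m&(abs(y-yy)<5)]))),round(float(np.nanmax(x[m&(abs(y-yy)<5)])))) for yy in np.arange(y0+30,y1-20,20) if (m&(abs(y-yy)<5)).any()])
    cork=(hsv[...,0]<20)&(hsv[...,1]>80)&(x>440)&(x<620)&(y>30)&(y<240)
    for lo,hi in ((100,150),(20,150)):
        cc=cork&(z>lo)&(z<hi)&(y>90); cc=cv2.erode(cc.astype(np.uint8),np.ones((3,3)))>0
        cn,n,s,N=plane(W[cc]); print(tag,'tall',cn,n,'lean',np.degrees(np.arcsin(n[2])),'yaw',np.degrees(np.arctan2(-n[1],-n[0])),s,N)
    b=br&(y>-250)&(y<-60)&(z>20)&(z<78)&(x>480)&(x<560)
    n_,l,st,_=cv2.connectedComponentsWithStats(b.astype(np.uint8)); b=l==1+np.argmax(st[1:,4]); b=cv2.erode(b.astype(np.uint8),np.ones((3,3)))>0
    cn,n,s,N=plane(W[b]); print(tag,'emptyback',cn,n,'lean',np.degrees(np.arcsin(n[2])),'yaw',np.degrees(np.arctan2(-n[1],-n[0])),s,N)
E
```

```text
top0 stack base ((500.2980651855469, 140.5296173095703), (55.36993408203125, 171.99749755859375), 0.7564108371734619)
  edges x [(474, 529), (474, 511), (474, 501), (474, 501), (473, 501), (473, 500), (473, 500), (473, 508)]
top0 empty base ((524.052734375, -155.1475067138672), (122.8087158203125, 174.74710083007812), 12.378885269165039)
  edges x [(478, 597), (474, 599), (470, 594), (464, 589), (460, 585), (456, 581), (451, 577), (446, 572)]
top0 tall [535.045 143.266 122.579] [-0.95  -0.014  0.311] lean 18.112438303812286 yaw 0.8581761526622831 0.5037486047826572 398
top0 tall [523.14  143.367  87.246] [-0.948 -0.013  0.318] lean 18.565926037340947 yaw 0.8147424855473018 0.5250778234045351 1105
top0 emptyback [ 526.303 -149.863   50.837] [-0.93  -0.207  0.305] lean 17.755539322740375 yaw 12.579295386233497 0.4524951219393882 778
scene0 stack base ((534.89794921875, 145.9945831298828), (128.46511840820312, 187.61349487304688), 1.5106782913208008)
  edges x [(473, 598), (473, 598), (473, 588), (472, 591), (472, 599), (470, 501), (471, 501), (471, 507)]
scene0 empty base ((518.6980590820312, -146.53285217285156), (121.56184387207031, 189.8197479248047), 12.566293716430664)
  edges x [(475, 596), (472, 596), (466, 582), (463, 520), (457, 516), (454, 513), (449, 510), (446, 504)]
scene0 tall [534.986 140.745 120.044] [-0.949 -0.009  0.315] lean 18.36992059982006 yaw 0.5173045317000501 0.6999508307457716 225
scene0 tall [521.022 141.595  78.804] [-0.948 -0.005  0.318] lean 18.572171831916673 yaw 0.3297835535991045 0.6278694504793094 761
scene0 emptyback [ 527.772 -160.554   49.394] [-0.931 -0.2    0.306] lean 17.84250195375764 yaw 12.113600268626428 0.815748421164813 2059
```

Run:
```python
from h import *
np.set_printoptions(precision=3,suppress=True)
for tag in('top0','scene0'):
    W=cloud(load(tag)); x,y,z=W[...,0],W[...,1],W[...,2]
    m=(z>100)&(z<165)&(x>510)&(x<570)&(y>40)&(y<240)
    n,l,st,_=cv2.connectedComponentsWithStats(m.astype(np.uint8)); m=l==1+np.argmax(st[1:,4])
    print(tag,m.sum())
    for z0 in range(104,156,8):
        k=m&(abs(z-z0)<4)
        if k.any(): print(z0,np.percentile(y[k],[0,1,99,100]).round(1),np.percentile(x[k],[1,50,99]).round(1))
    print('zmax',np.percentile(z[m],[95,99,100]))
    ys,xs=np.where(m); h=cv2.convexHull(np.c_[xs,ys]); print(cv2.approxPolyDP(h,3,True).reshape(-1,2).tolist())
```

```text
top0 1105
104 [ 94.1  96.  191.7 193.9] [526.7 528.5 531.1]
112 [ 94.3  94.5 191.4 192.5] [529.1 531.7 536.2]
120 [ 95.1  95.4 191.4 192.5] [532.4 534.3 536.9]
128 [ 94.5  94.7 192.1 192.6] [534.8 536.8 542.5]
136 [ 95.1  96.1 192.4 193.4] [537.2 539.6 542.8]
144 [ 94.4  94.6 192.4 194. ] [540.4 543.2 551.6]
152 [ 95.4  95.5 191.8 193.5] [543.9 547.2 551.3]
zmax [150.424 151.428 152.771]
[[254, 188], [201, 190], [192, 173], [250, 171]]
scene0 658
104 [ 89.5  90.3 188.4 192.1] [527.  529.8 536.8]
112 [ 91.8  91.8 192.7 193.6] [529.7 532.5 539.8]
120 [ 89.4  90.2 187.8 187.9] [531.8 535.  542.3]
128 [ 89.7  90.  189.6 190.2] [535.  538.  545.7]
136 [ 89.3  91.6 189.  190.6] [537.9 540.6 549.8]
144 [ 89.4  91.6 190.9 192.8] [541.1 544.1 551. ]
152 [89.2 89.2 89.2 89.2] [545.1 545.1 545.1]
zmax [146.159 147.312 148.013]
[[327, 127], [320, 149], [298, 135], [303, 113]]
```

```bash
cat >> h.py <<'E'
from scipy.spatial.transform import Rotation as Ro
def boardR(yaw,lean):
    b=Ro.from_euler('z',yaw,degrees=True)*Ro.from_euler('y',lean,degrees=True)
    M=b.as_matrix(); return M  # cols bx,by,bz
def toolR(yaw,lean):
    M=boardR(yaw,lean); return np.c_[M[:,1],M[:,0],-M[:,2]]
def delta(p,R):
    s=status.read_state(); C=np.array(s['orientation']); q=np.array(s['ee_pos'])
    print('t %.2f'%s['time'],'at',q.round(1),'w %.1f'%s['width'],'F',np.round(s['wrist_force'],1),'q',np.round(s['joint_pos'],2))
    print('dp tool',(C.T@(np.array(p)-q)).round(2),'rotvec',Ro.from_matrix(C.T@R).as_rotvec().round(4), 'dp in target frame',(R.T@(np.array(p)-q)).round(2))
E
python3 - <<'E'
from h import *
print(toolR(.6,18).round(3)); delta([583,143,292],toolR(.6,18))
W=cloud(load('top0')); print('bottle z',np.nanmax(W[100:160,60:150,2]), 'jar',np.nanmax(W[80:130,275:315,2]), [W[v,292].round() for v in(90,100,128)])
E
```

```text
[[-0.01   0.951 -0.309]
 [ 1.     0.01  -0.003]
 [-0.    -0.309 -0.951]]
t 0.10 at [227.8 554.7 301.8] w 92.9 F [0.1 0.4 1.2] q [ 1.1   0.13  1.49  0.    1.52 -0.09]
dp tool [-485.   -245.81   10.12] rotvec [0.2758 0.1846 1.1603] dp in target frame [-415.38  336.73  -99.1 ]
bottle z 174.10378833856234 jar 105.71479387799228 [array([731.,  26.,  68.]), array([731.,  27.,  16.]), array([667.,  27.,  27.])]
```

```bash
python3 -m inch '{"dp": [[-48.5,-24.6,1],[-48.5,-24.6,1],[-48.5,-24.6,1],[-48.5,-24.6,1],[-48.5,-24.6,1],[-48.5,-24.6,1],[-48.5,-24.6,1],[-48.5,-24.6,1],[-48.5,-24.6,1],[-48.5,-24.6,1]], "dr": [[0,0,0],[0,0,0],[0,0,0],[0,0,0],[0,0,0],[0,0,0],[0,0,0],[0,0,0],[0,0,0],[0,0,0]]}' 0 20
python3 - <<'E'
from h import *
delta([583,143,292],toolR(.6,18))
E
```

```text
time: 1.35
ee_pos: [583.9, 141.6, 292.3]
orientation: [[-0.925, 0.38, -0.001], [0.38, 0.925, 0.0], [0.001, -0.0, -1.0]]
wrist_force: [0.2, 0.6, 0.4]
width: 92.8
t 1.35 at [583.9 141.6 292.3] w 92.8 F [0.2 0.6 0.4] q [ 0.15  0.14  1.5   0.    1.51 -1.03]
dp tool [1.36 0.95 0.29] rotvec [0.2768 0.1834 1.1604] dp in target frame [ 1.4  -0.75  0.55]
```

```bash
python3 -m inch '{"dp": [[0,0,0],[0,0,0],[0,0,0],[0,0,0],[0,0,0],[0,0,0],[0,0,0],[0,0,0],[0,0,0],[0,0,0]], "dr": [[0.0277,0.0183,0.116],[0.0277,0.0183,0.116],[0.0277,0.0183,0.116],[0.0277,0.0183,0.116],[0.0277,0.0183,0.116],[0.0277,0.0183,0.116],[0.0277,0.0183,0.116],[0.0277,0.0183,0.116],[0.0277,0.0183,0.116],[0.0277,0.0183,0.116]]}'
python3 - <<'E'
from h import *
delta([583.4,142.9,257.3],toolR(.6,18)); delta([561.8,142.7,190.7],toolR(.6,18))
cap('scene','scene1');cap('top','top1')
E
```

```text
time: 2.6
ee_pos: [582.9, 143.2, 292.1]
orientation: [[-0.007, 0.951, -0.31], [1.0, 0.007, -0.003], [-0.001, -0.31, -0.951]]
wrist_force: [0.7, 0.7, 0.8]
width: 92.7
t 2.60 at [582.9 143.2 292.1] w 92.7 F [0.7 0.7 0.8] q [0.14 0.38 1.24 0.04 1.83 0.13]
dp tool [-0.24 11.24 32.92] rotvec [-0.0014  0.0002 -0.0034] dp in target frame [-0.28 11.19 32.94]
t 2.60 at [582.9 143.2 292.1] w 92.7 F [0.7 0.7 0.8] q [0.14 0.38 1.24 0.04 1.83 0.13]
dp tool [ -0.19  11.37 102.94] rotvec [-0.0014  0.0002 -0.0034] dp in target frame [ -0.25  11.23 102.95]
```

```bash
python3 -m inch '{"dp": [[0,5.6,10],[0,5.6,10],[0,0,10],[0,0,10],[0,0,10],[0,0,10],[0,0,8],[0,0,0],[0,0,0],[0,0,0]], "dr": [[0,0,0],[0,0,0],[0,0,-0.0035],[0,0,0],[0,0,0],[0,0,0],[0,0,0],[0,0,0],[0,0,0],[0,0,0]]}'
python3 - <<'E'
from h import *
delta([561.8,142.7,190.7],toolR(.6,18))
c=cap('scene','scene2');cap('top','top2')
im=cv2.imread('pics/scene2.png')[20:220,200:440]; cv2.imwrite('pics/scene2z.png',cv2.resize(im,None,fx=3,fy=3,interpolation=cv2.INTER_CUBIC))
E
```

```text
time: 3.95
ee_pos: [573.1, 143.0, 225.1]
orientation: [[-0.014, 0.951, -0.308], [1.0, 0.014, -0.004], [0.001, -0.308, -0.952]]
wrist_force: [0.1, 1.1, -0.1]
width: 93.0
t 3.95 at [573.1 143.  225.1] w 93.0 F [ 0.1  1.1 -0.1] q [0.14 0.39 1.35 0.04 1.71 0.12]
dp tool [-0.2  -0.19 36.25] rotvec [0.0016 0.0004 0.0039] dp in target frame [-0.22 -0.14 36.25]
```

View pics/scene2z.png

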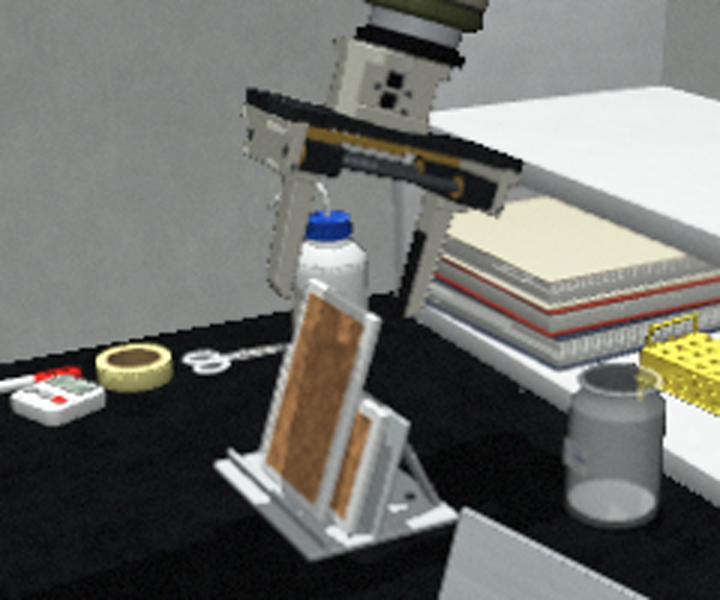

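View pics/top2.png

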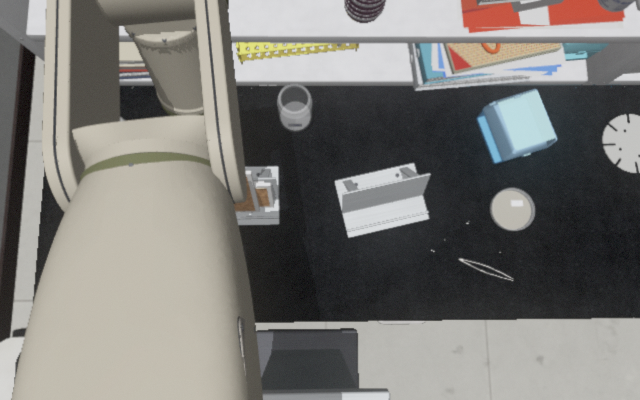

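```bash
python3 -m inch '{"dp": [[0,-0.7,6],[0,0,6],[0,0,6],[0,0,6],[0,0,6],[0,0,6],[0,0,0],[0,0,0],[0,0,0],[0,0,0]], "dr": [[0,0,0.004],[0,0,0],[0,0,0],[0,0,0],[0,0,0],[0,0,0],[0,0,0],[0,0,0],[0,0,0],[0,0,0]]}' 0 20
python3 - <<'E'
from h import *
delta([561.8,142.7,190.7],toolR(.6,18))
c=cap('scene','scene3')
im=cv2.imread('pics/scene3.png')[60:220,230:420]; cv2.imwrite('pics/scene3z.png',cv2.resize(im,None,fx=3.5,fy=3.5,interpolation=cv2.INTER_CUBIC))
E
```

```text
time: 5.3
ee_pos: [561.2, 142.9, 190.8]
orientation: [[-0.011, 0.951, -0.308], [1.0, 0.01, -0.004], [-0.0, -0.308, -0.951]]
wrist_force: [-0.1, -0.0, -0.5]
width: 92.9
t 5.30 at [561.2 142.9 190.8] w 92.9 F [-0.1 -0.  -0.5] q [0.14 0.39 1.41 0.04 1.65 0.13]
dp tool [-0.19  0.61 -0.08] rotvec [ 0.0011  0.0005 -0.0001] dp in target frame [-0.19  0.61 -0.08]
```

View pics/scene3z.png

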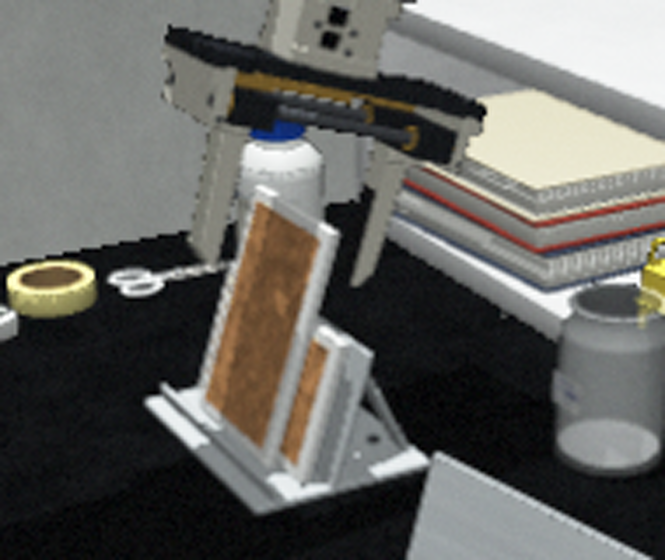

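The fingers straddle the tall board above the low boards: tips at zoom (207,262) and (357,285), board top between them at (262–335, 190–235). I'll close them now.

```bash
python3 -m inch '{"dp": [[0,0,0],[0,0,0],[0,0,0],[0,0,0],[0,0,0],[0,0,0],[0,0,0],[0,0,0],[0,0,0],[0,0,0]], "dr": [[0,0,0],[0,0,0],[0,0,0],[0,0,0],[0,0,0],[0,0,0],[0,0,0],[0,0,0],[0,0,0],[0,0,0]]}' 255 20
python3 - <<'E'
from h import *
delta([561.8,142.7,190.7],toolR(.6,18))
E
```

```text
time: 6.6
ee_pos: [560.9, 142.9, 190.7]
orientation: [[-0.011, 0.951, -0.309], [1.0, 0.01, -0.004], [-0.001, -0.309, -0.951]]
wrist_force: [-0.5, -0.3, 0.6]
width: 7.8
t 6.60 at [560.9 142.9 190.7] w 7.8 F [-0.5 -0.3  0.6] q [0.14 0.39 1.41 0.04 1.65 0.13]
dp tool [-0.18  0.84 -0.32] rotvec [ 0.0003  0.0005 -0.0001] dp in target frame [-0.18  0.84 -0.32]
```

```bash
python3 -m inch '{"dp": [[0,-1,-0.5],[0,-1,-1],[0,0,-5],[0,0,-8],[0,0,-10],[0,0,-10],[0,0,-10],[0,0,-10],[0,0,-10],[0,0,-5]], "dr": [[0,0,0],[0,0,0],[0,0,0],[0,0,0],[0,0,0],[0,0,0],[0,0,0],[0,0,0],[0,0,0],[0,0,0]]}'
python3 - <<'E'
from h import *
delta([561.8,142.7,190.7],toolR(.6,18))
c=cap('scene','scene4')
im=cv2.imread('pics/scene4.png')[20:220,230:420]; cv2.imwrite('pics/scene4z.png',cv2.resize(im,None,fx=3,fy=3,interpolation=cv2.INTER_CUBIC))
E
```

```text
time: 7.85
ee_pos: [581.0, 143.1, 258.2]
orientation: [[-0.011, 0.951, -0.307], [1.0, 0.01, -0.004], [-0.0, -0.308, -0.952]]
wrist_force: [0.3, 0.9, -1.1]
width: 7.7
t 7.85 at [581.  143.1 258.2] w 7.7 F [ 0.3  0.9 -1.1] q [0.14 0.39 1.29 0.04 1.77 0.13]
dp tool [-0.21  2.49 70.1 ] rotvec [ 0.0016  0.0004 -0.0001] dp in target frame [-0.24  2.6  70.09]
```

View pics/scene4z.png

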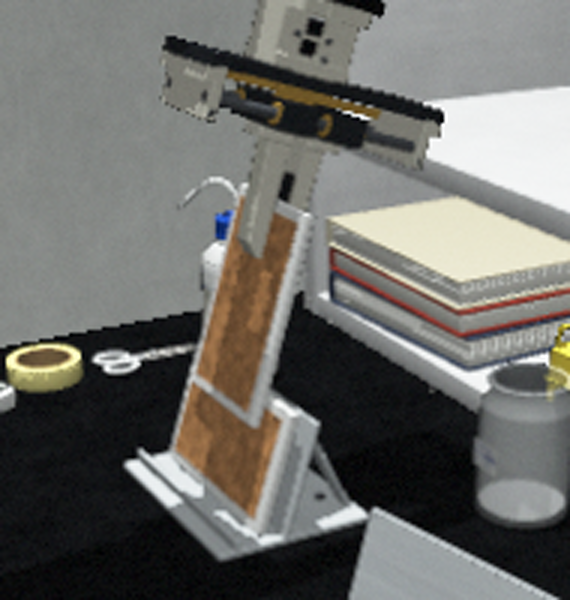

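```bash
python3 -m inch '{"dp": [[0,0,-6],[0,0,-10],[0,0,-10],[0,0,-10],[0,0,-10],[0,0,-10],[0,0,-10],[0,0,-10],[0,0,-6],[0,0,0]], "dr": [[0,0,0],[0,0,0],[0,0,0],[0,0,0],[0,0,0],[0,0,0],[0,0,0],[0,0,0],[0,0,0],[0,0,0]]}'
cat >> h.py <<'E'
def target(gap,dz,yaw=12.4,dy=0):
    B=boardR(yaw,18); bx,by,bz=B.T
    Pb=np.array([526.3,-149.9,50.8]); o=np.array([494.75,-161.6,0])+by*dy
    hx=np.array([np.cos(np.radians(yaw)),np.sin(np.radians(yaw)),0])
    z=7.2+dz
    # O = o + a*hx + z*ez ; (O-Pb).bx = -(4+gap)
    a=(-(4+gap)-(o+[0,0,z]-Pb)@bx)/(hx@bx)
    O=o+a*hx+np.array([0,0,z]); return a,O,O+193*bz,toolR(yaw,18)
E
python3 - <<'E'
from h import *
a,O,T,R=target(1.2,0.7); print(a,O,T)
T2=T+[0,0,130]
delta(T2,R)
c=cap('scene','scene5')
E
```

```text
time: 9.15
ee_pos: [606.1, 143.4, 335.8]
orientation: [[-0.01, 0.951, -0.308], [1.0, 0.01, -0.004], [-0.0, -0.308, -0.952]]
wrist_force: [-0.4, -0.3, -0.4]
width: 7.9
13.919755174866918 [ 508.345039   -158.61093682    7.9       ] [ 566.59404706 -145.8040618   191.45390764]
t 9.15 at [606.1 143.4 335.8] w 7.9 F [-0.4 -0.3 -0.4] q [0.13 0.43 1.1  0.04 1.92 0.13]
dp tool [-288.81  -36.06   26.89] rotvec [ 0.0015 -0.0631 -0.196 ] dp in target frame [-274.    -91.36   44.81]
```

View pics/scene5.png

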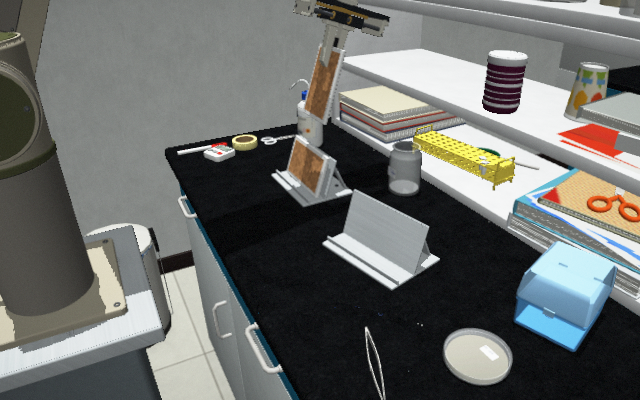

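The tall board is clear (around pixel 325,85) and the low boards still lean at (312,165). Next I carry it across.

```bash
python3 -m inch '{"dp": [[-15,-2,1],[-30,-4,3],[-35,-4,3],[-35,-4,3],[-35,-4,3],[-35,-4,3],[-35,-4,3],[-30,-4,3],[-25,-4,3],[-14,-2,2]], "dr": [[0,0,0],[0,0,0],[0,0,0],[0,0,0],[0,0,0],[0,0,0],[0,0,0],[0,0,0],[0,0,0],[0,0,0]]}'
python3 -m inch '{"dp": [[0,0,0],[0,0,0],[0,0,0],[0,0,0],[0,0,0],[0,0,0],[0,0,0],[0,0,0],[0,0,0],[0,0,0]], "dr": [[0.0002,-0.008,-0.0245],[0.0002,-0.008,-0.0245],[0.0002,-0.008,-0.0245],[0.0002,-0.008,-0.0245],[0.0002,-0.008,-0.0245],[0.0002,-0.008,-0.0245],[0.0002,-0.008,-0.0245],[0.0002,-0.008,-0.0245],[0,0,0],[0,0,0]]}'
python3 - <<'E'
from h import *
a,O,T,R=target(1.2,0.7); delta(T+[0,0,100],R)
c=cap('scene','scene6');cap('top','top6')
E
```

```text
time: 10.45
ee_pos: [565.4, -147.9, 320.5]
orientation: [[-0.009, 0.951, -0.309], [1.0, 0.008, -0.003], [-0.001, -0.309, -0.951]]
wrist_force: [-0.6, -0.4, -1.2]
width: 8.1
time: 11.7
ee_pos: [566.3, -146.0, 320.9]
orientation: [[-0.215, 0.929, -0.303], [0.977, 0.204, -0.067], [-0.001, -0.31, -0.951]]
wrist_force: [0.4, -0.6, -1.9]
width: 8.2
t 11.70 at [ 566.3 -146.   320.9] w 8.2 F [ 0.4 -0.6 -1.9] q [-0.27  0.31  1.28 -0.15  1.83 -0.5 ]
dp tool [ 0.2   9.43 27.88] rotvec [-0.0011  0.0008 -0.0002] dp in target frame [ 0.18  9.4  27.89]
```

View pics/scene6.png

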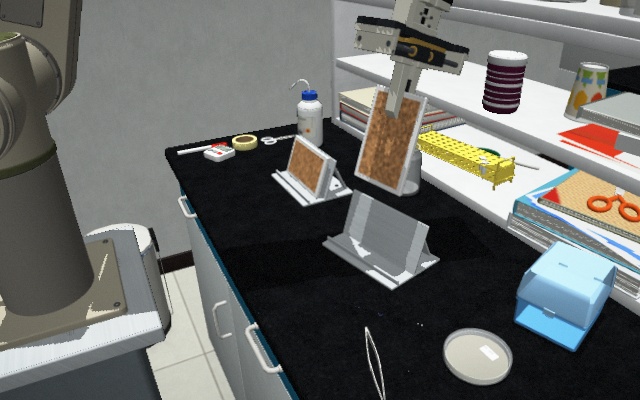

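View pics/top6.png

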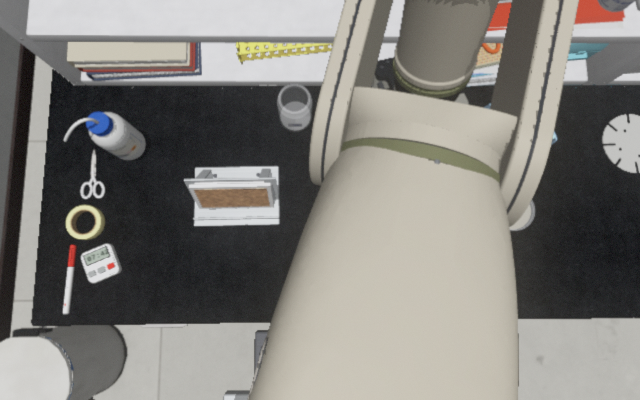

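```bash
cat > chk.py <<'E'
from h import *
import sys
tag=sys.argv[1]; s=status.read_state()
W=cloud(load(tag)); c=load(tag); hsv=cv2.cvtColor(c['color'],cv2.COLOR_RGB2HSV)
x,y,z=W[...,0],W[...,1],W[...,2]
m=(hsv[...,0]<20)&(hsv[...,1]>80)&(x>440)&(x<640)&(y>-260)&(y<-50)
n,l,st,_=cv2.connectedComponentsWithStats(m.astype(np.uint8)); m=l==1+np.argmax(st[1:,4])
e=cv2.erode(m.astype(np.uint8),np.ones((3,3)))>0
cn,n,sd,N=plane(W[e]); yaw=np.degrees(np.arctan2(-n[1],-n[0])); print('cork plane',cn.round(1),'lean %.2f yaw %.2f'%(np.degrees(np.arcsin(n[2])),yaw),sd.round(2),N)
bx=-n; bz=np.array([0,0,1])-bx*bx[2]; bz/=np.linalg.norm(bz); by=np.cross(bz,bx)
k=(np.abs((W-cn)@bx)<3)&(np.linalg.norm(W-cn,axis=-1)<110)&(hsv[...,2]>60)
n_,l,st,_=cv2.connectedComponentsWithStats(k.astype(np.uint8)); k=l==l[np.where(e)][0] if l[np.where(e)][0] else k
Q=np.c_[(W[k]-cn)@by,(W[k]-cn)@bz]
C=np.c_[(W[m]-cn)@by,(W[m]-cn)@bz]
print('white ext by',np.percentile(Q[:,0],[0.5,99.5]).round(1),'bz',np.percentile(Q[:,1],[.5,99.5]).round(1))
print('cork ext by',np.percentile(C[:,0],[1,99]).round(1),'bz',np.percentile(C[:,1],[1,99]).round(1))
# Board roll in plane: lower cork edge by column
bot=[np.percentile(C[abs(C[:,0]-v)<4,1],1) for v in (-35,-20,0,20,35)]; print('bottom edge',np.round(bot,1))
for nm,ext in(('cork',C),('white',Q)):
    mid=np.percentile(ext[:,0],[1,99]).mean(); p=cn+by*mid; 
    q=p-np.array([494.75,-161.6,0]); hx=np.array([np.cos(np.radians(12.4)),np.sin(np.radians(12.4))]); print(nm,'mid in rest frame x,y',(q[:2]@hx).round(1),(q[0]*-hx[1]+q[1]*hx[0]).round(1))
g=s['ee_pos']-np.array(s['orientation'])[:,2]*-65
print('grasp to cork plane',((g-cn)@bx).round(2),'grasp rel cn by,bz',((g-cn)@by).round(1),((g-cn)@bz).round(1))
E
python3 chk.py scene6
```

```text
cork plane [ 524.8 -158.3  204.7] lean 18.26 yaw 12.39 0.73 2507
white ext by [-46.8  52.5] bz [-70.2  77.7]
cork ext by [-38.2  43.6] bz [-61.5  68. ]
bottom edge [-60.3 -61.2 -61.3 -62.2 -61.3]
cork mid in rest frame x,y 30.0 -0.6
white mid in rest frame x,y 30.0 -0.6
grasp to cork plane 4.84 grasp rel cn by,bz 3.0 58.9
```

```bash
python3 -m inch '{"dp": [[0,3.7,11.4],[0,3.7,11.4],[0,3.7,11.4],[0,3.7,11.4],[0,3.7,11.4],[0,3.7,11.4],[0,3.7,11.4],[0,3.7,11.4],[0,3.7,11.4],[0,3.7,11.4]], "dr": [[0,0,0],[0,0,0],[0,0,0],[0,0,0],[0,0,0],[0,0,0],[0,0,0],[0,0,0],[0,0,0],[0,0,0]]}'
python3 - <<'E'
from h import *
a,O,T,R=target(1.2,0.7); delta(T,R)
c=cap('scene','scene7')
im=cv2.imread('pics/scene7.png')[90:300,300:480]; cv2.imwrite('pics/scene7z.png',cv2.resize(im,None,fx=2.8,fy=2.8,interpolation=cv2.INTER_CUBIC))
E
python3 chk.py scene7
```

```text
time: 13.05
ee_pos: [566.2, -146.1, 200.2]
orientation: [[-0.215, 0.929, -0.303], [0.977, 0.204, -0.067], [-0.001, -0.31, -0.951]]
wrist_force: [0.4, 0.2, -1.7]
width: 8.0
t 13.05 at [ 566.2 -146.1  200.2] w 8.0 F [ 0.4  0.2 -1.7] q [-0.27  0.38  1.41 -0.15  1.63 -0.47]
dp tool [0.25 3.17 8.2 ] rotvec [-0.001   0.0008  0.    ] dp in target frame [0.25 3.16 8.21]
cork plane [ 524.5 -158.3   83.7] lean 18.04 yaw 11.60 0.78 2095
white ext by [-46.9  51.3] bz [-68.9  77.7]
cork ext by [-38.1  44. ] bz [-61.1  68.6]
bottom edge [-60.6 -59.6 -60.9 -62.  -61.4]
cork mid in rest frame x,y 29.8 -0.1
white mid in rest frame x,y 29.8 -1.0
grasp to cork plane 4.86 grasp rel cn by,bz 3.6 57.2
```

View pics/scene7z.png

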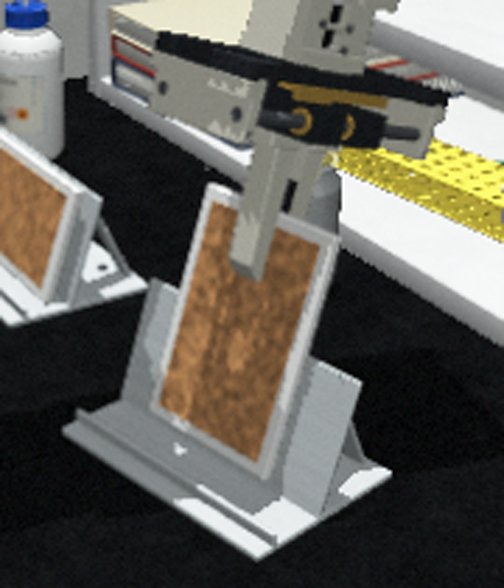

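The board hangs centred between the lip and the back of the empty rest. I'll lower the last 9 mm slowly.

```bash
python3 -m inch '{"dp": [[0,0.6,1.6],[0,0.6,1.6],[0,0.5,1.4],[0,0.5,1.2],[0,0.4,1],[0,0.3,0.8],[0,0.2,0.6],[0,0,0],[0,0,0],[0,0,0]], "dr": [[0,0,0],[0,0,0],[0,0,0],[0,0,0],[0,0,0],[0,0,0],[0,0,0],[0,0,0],[0,0,0],[0,0,0]]}'
python3 - <<'E'
from h import *
a,O,T,R=target(1.2,0); delta(T,R)
print([np.round(status.read_state()['wrist_force'],1) for _ in range(3)])
E
```

```text
time: 14.35
ee_pos: [566.6, -146.1, 192.3]
orientation: [[-0.215, 0.929, -0.303], [0.977, 0.204, -0.067], [-0.001, -0.31, -0.951]]
wrist_force: [-0.5, 0.2, -1.2]
width: 7.9
t 14.35 at [ 566.6 -146.1  192.3] w 7.9 F [-0.5  0.2 -1.2] q [-0.27  0.39  1.41 -0.15  1.62 -0.47]
dp tool [0.27 0.31 1.52] rotvec [-0.001   0.0009 -0.    ] dp in target frame [0.27 0.31 1.52]
[array([-0.5,  0.2, -1.2]), array([-0.5,  0.2, -1.2]), array([-0.5,  0.2, -1.2])]
```

```bash
python3 -m inch '{"dp": [[0,0.3,0.4],[0,0,0.4],[0,0,0.3],[0,0,0.2],[0,0,0],[0,0,0],[0,0,0],[0,0,0],[0,0,0],[0,0,0]], "dr": [[0,0,0],[0,0,0],[0,0,0],[0,0,0],[0,0,0],[0,0,0],[0,0,0],[0,0,0],[0,0,0],[0,0,0]]}'
python3 - <<'E'
from h import *
a,O,T,R=target(1.2,0); delta(T,R)
c=cap('scene','scene8')
im=cv2.imread('pics/scene8.png')[90:300,300:480]; cv2.imwrite('pics/scene8z.png',cv2.resize(im,None,fx=2.8,fy=2.8,interpolation=cv2.INTER_CUBIC))
E
```

```text
time: 15.6
ee_pos: [566.5, -146.1, 190.9]
orientation: [[-0.215, 0.929, -0.303], [0.977, 0.204, -0.067], [-0.001, -0.31, -0.951]]
wrist_force: [-0.3, 0.1, -1.3]
width: 7.9
t 15.60 at [ 566.5 -146.1  190.9] w 7.9 F [-0.3  0.1 -1.3] q [-0.27  0.39  1.41 -0.15  1.62 -0.47]
dp tool [0.23 0.02 0.18] rotvec [-0.0011  0.0008  0.    ] dp in target frame [0.23 0.02 0.18]
```

View pics/scene8z.png

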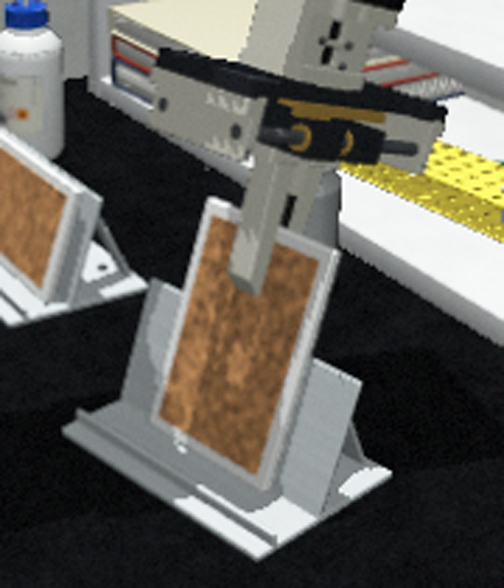

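```bash
python3 -m inch '{"dp": [[0,0,0.2],[0,0,0.2],[0,0.2,0.2],[0,0.3,0],[0,0.3,0],[0,0.2,0],[0,0,0],[0,0,0],[0,0,0],[0,0,0]], "dr": [[0,0,0],[0,0,0],[0,0,0],[0,0,0],[0,0,0],[0,0,0],[0,0,0],[0,0,0],[0,0,0],[0,0,0]]}'
```

```text
time: 16.9
ee_pos: [567.1, -146.1, 190.4]
orientation: [[-0.215, 0.928, -0.303], [0.977, 0.204, -0.068], [-0.001, -0.31, -0.951]]
wrist_force: [-3.3, -0.6, 5.3]
width: 8.0
```

Contact with the plate and the back: +6.6 N up and about 3 N forward. Releasing.

```bash
python3 -m inch '{"dp": [[0,0,0],[0,0,0],[0,0,0],[0,0,0],[0,0,0],[0,0,0],[0,0,0],[0,0,0],[0,0,0],[0,0,0]], "dr": [[0,0,0],[0,0,0],[0,0,0],[0,0,0],[0,0,0],[0,0,0],[0,0,0],[0,0,0],[0,0,0],[0,0,0]]}' 60
python3 - <<'E'
from h import *
a,O,T,R=target(1.2,0); delta(T,R)
c=cap('scene','scene9')
im=cv2.imread('pics/scene9.png')[90:300,300:480]; cv2.imwrite('pics/scene9z.png',cv2.resize(im,None,fx=2.8,fy=2.8,interpolation=cv2.INTER_CUBIC))
E
```

```text
time: 18.15
ee_pos: [567.2, -145.9, 190.1]
orientation: [[-0.215, 0.929, -0.303], [0.977, 0.204, -0.067], [-0.001, -0.31, -0.951]]
wrist_force: [-0.7, 0.9, -0.8]
width: 71.2
t 18.15 at [ 567.2 -145.9  190.1] w 71.2 F [-0.7  0.9 -0.8] q [-0.27  0.4   1.41 -0.15  1.61 -0.47]
dp tool [ 0.27 -0.99 -0.41] rotvec [-0.0011  0.0008 -0.    ] dp in target frame [ 0.27 -0.99 -0.41]
```

View pics/scene9z.png

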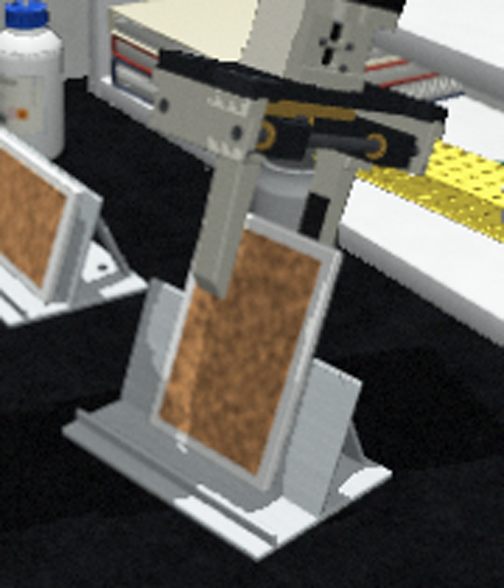

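Released; the board stands leaning. I'll retreat along the tool axis.

```bash
python3 -m inch '{"dp": [[0,0,-6],[0,0,-12],[0,0,-15],[0,0,-18],[0,0,-18],[0,0,-18],[0,0,-18],[0,0,-15],[0,0,-10],[0,0,0]], "dr": [[0,0,0],[0,0,0],[0,0,0],[0,0,0],[0,0,0],[0,0,0],[0,0,0],[0,0,0],[0,0,0],[0,0,0]]}' 
python3 -m inch '{"dp": [[30,0,0],[40,0,0],[40,0,0],[40,0,0],[40,0,0],[40,0,0],[40,0,0],[30,0,0],[0,0,0],[0,0,0]], "dr": [[0,0,0],[0,0,0],[0,0,0],[0,0,0],[0,0,0],[0,0,0],[0,0,0],[0,0,0],[0,0,0],[0,0,0]]}'
python3 - <<'E'
from h import *
cap('scene','sceneA');cap('top','topA'); print(status.read_state()['ee_pos'])
im=cv2.imread('pics/sceneA.png')[100:300,250:480]; cv2.imwrite('pics/sceneAz.png',cv2.resize(im,None,fx=3,fy=3,interpolation=cv2.INTER_CUBIC))
E
python3 chk.py sceneA; python3 chk.py topA
```

```text
time: 19.45
ee_pos: [607.0, -137.2, 314.4]
orientation: [[-0.215, 0.929, -0.301], [0.977, 0.204, -0.068], [-0.001, -0.309, -0.951]]
wrist_force: [-0.4, -0.3, -0.3]
width: 71.1
time: 20.7
ee_pos: [541.9, 155.2, 312.8]
orientation: [[-0.215, 0.928, -0.303], [0.977, 0.204, -0.068], [-0.001, -0.311, -0.95]]
wrist_force: [0.0, -0.7, 0.2]
width: 71.4
[542.2152184  154.78449979 313.09198089]
cork plane [ 527.1 -156.8   78.7] lean 18.76 yaw 11.75 0.82 2371
white ext by [-63.6  52.8] bz [-79.9  72.5]
cork ext by [-38.8  42.6] bz [-66.2  63.9]
bottom edge [-65.  -65.6 -65.9 -66.6 -65. ]
cork mid in rest frame x,y 32.6 -0.3
white mid in rest frame x,y 32.6 -2.8
grasp to cork plane -0.5 grasp rel cn by,bz 301.7 182.1
cork plane [ 529.3 -152.8   85.8] lean 18.79 yaw 12.51 0.47 987
white ext by [-65.7  63.7] bz [-87.1  70.3]
cork ext by [-39.5  39.4] bz [-65.7  58.4]
bottom edge [-65.6 -64.6 -66.2 -65.9 -65.1]
cork mid in rest frame x,y 35.7 1.2
white mid in rest frame x,y 35.7 0.5
grasp to cork plane 2.61 grasp rel cn by,bz 297.4 175.7
```

View pics/sceneAz.png

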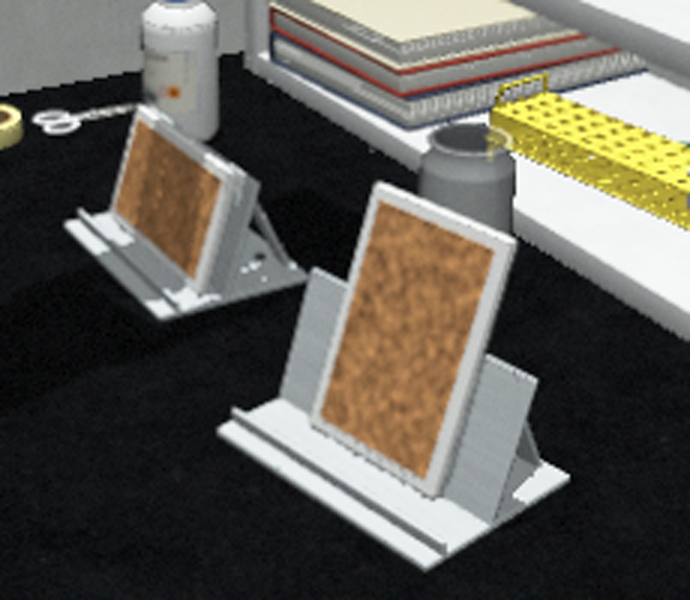

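View pics/topA.png

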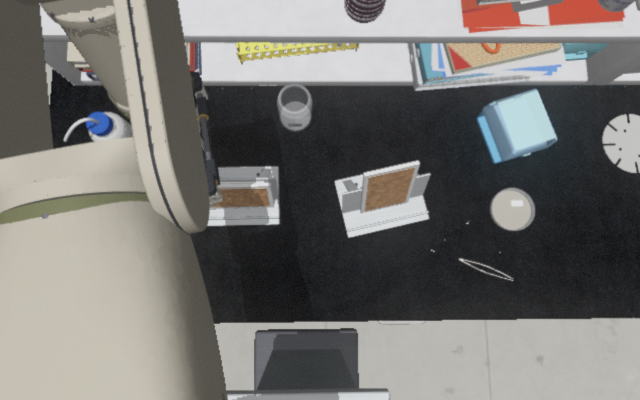

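Run:
```python
from h import *
for t in('scene4','scene5','sceneA'):
    c=load(t);W=cloud(c);hsv=cv2.cvtColor(c['color'],cv2.COLOR_RGB2HSV)
    x,y,z=W[...,0],W[...,1],W[...,2]
    m=(hsv[...,0]<20)&(hsv[...,1]>80)&(x>480)&(x<560)&(y>50)&(y<240)&(z<95)&(z>5)
    if t=='scene4': m&=y<90
    e=cv2.erode(m.astype(np.uint8),np.ones((3,3)))>0
    cn,n,s,N=plane(W[e]); print(t,cn.round(1),'lean',np.degrees(np.arcsin(n[2])).round(1),'yaw',np.degrees(np.arctan2(-n[1],-n[0])).round(1),N,'xface@z45',(cn[0]+(45-cn[2])*np.tan(np.radians(18))).round(1))
d=(np.abs(load('scene5')['color'].astype(int)-load('sceneA')['color']).max(-1)>40)[120:210,268:355]; print('changed px in stack',d.sum())
job.job_done(); print(status.read_state()['time'])
```

```text
scene4 [520.2  81.5  49.2] lean 17.8 yaw -13.2 43 xface@z45 518.8
scene5 [519.7 135.8  48.9] lean 18.2 yaw 0.8 747 xface@z45 518.4
sceneA [519.7 136.6  48.9] lean 18.2 yaw 0.8 711 xface@z45 518.4
changed px in stack 645
the job is handed in; nothing more can be done
the job is handed in; nothing more can be done
```

The tall board now leans in the other rest, and the two low boards are still leaning where they were. I handed the job in at about 21 s, with the gripper open and well clear. The tall board was first in the stack. I pinched it near the top, eased it 2 mm forward off the low boards and drew it about 156 mm up its slope. I then carried it across, turned it about 12° to match the rest, set it down until it touched the plate and the back, and let go.

**Tall board:**
- **Lean:** about 18.8° in both views, against the rest's nominal 18°.
- **Square to the rest:** its direction measured 12.5° (top view) and 11.8° (scene view), against about 12.4° for the rest.
- **Centring:** the cork's middle was +1.2 mm (top view) and −0.3 mm (scene view) from the rest's middle.
- **Lower edge:** it sits behind the lip, against the back, with its origin at about x = 13 mm.

**Low boards:** the front one's face measured the same after the tall board was drawn and at the end (18.2° lean, same position within 0.1 mm).

**Checks that were weak or disagreed:**
- The two cameras differ by about 1.5–2.5 mm sideways.
- The white-outline measurement of the placed board was blurred by the rest's back, so I relied on the cork outline.
- The before/after picture comparison of the stack showed 645 changed pixels. I put this down to the arm's shadow, because the board's measured position did not change.
- One low-board reading while the tall board was being drawn gave a direction of −13.2°. It had only 43 points, so I disregarded it.

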